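# Light and hold up the egg-cup stand for a picture of its underside

## Robot

A 7-joint arm with a two-finger parallel gripper is mounted at the origin on the work surface. World frame = base frame: x ahead of the robot, y to its left, z up, the work surface at z = 0. Lengths are in m, angles in rad, forces in N, time in s.
With the tool pointing down it reaches from about 0.425 to 1.025 m from the base axis. Payload 3.6 kg.
Tool frame: the origin (TCP) lies between the finger pads, 19 mm behind the fingertips; this is the grasp point; z points along the fingers, y is the line along which they close (so a half turn about z gives the same grasp; the last joint's range is limited). The gripper opens to 85 mm and grips with 20 to 120 N. Pads are 22 mm wide; open, the fingers measure 114 mm over their backs; the gripper's body (76 mm by 85 mm) begins 54 mm behind the grasp point. The pads swing forward as they close: fully open they stand 13 mm farther back than shut.
Start: joints at [-1.379, 0.591, 0.048, 1.609, -0.033, 0.943, -0.034], TCP at [0.204, 0.696, 0.25] pointing down, gripper open.
Joint ranges: [-2.69, 2.69], [-0.47, 2.24], [-1.27, 1.36], [0.19, 2.51], [-1.53, 4.68], [0.08, 2.07], [-3.09, 3.09]. Speed limits (rad/s): [2.57, 2.57, 3.14, 3.14, 3.14, 3.14, 3.14].

## Interface

Orientations are given as a unit quaternion [w, x, y, z].
In Python, from plant import robot, inverse_kinematics, viewer, job gives the robot as it stands. Calls block until the motion is done:
- robot.movep(position, orientation): joint-space move of the TCP to a pose.
- robot.move_straight(position, frame=None, velocity=0.15, guard=None): straight line of the TCP; frame=None keeps the orientation; velocity is the mean speed in m/s. With guard (N) it stops when the force on the tool has changed by that much, and returns True; else False.
- robot.movej(angles): joint-space move.
- robot.command_gripper(opening, grip_force=None): opening from 0.0 (shut) to 1.0 (fully open); grip_force is the grip in N (None keeps the last); returns when the fingers have stopped.
- robot.sleep(seconds).
- inverse_kinematics(position, orientation): joint angles nearest the present ones, or None.
- robot.get_state(): the state.
- viewer.capture(name): name is "scene" or "top" or "wrist"; returns (picture, depth): 384x512x3 uint8, blue, green, red; 384x512 float32, m along the optical axis (not along the pixel's ray), 0 where there is no reading.
- viewer.camera_info(name): a dict with "fx", "fy", "cx", "cy" (pixels), "rvec" (rotation vector, rad) and "tvec" (3), from world to camera coordinates, as OpenCV has them; the wrist camera has in their place "mount" (4x4, takes a point from camera to tool coordinates, whose origin is the TCP and whose axes are the flange's). Camera axes: x right, y down, z forward; pixel columns grow to the right and rows downward; lengths in m; the calibration is good to about 2 mm. A picture is of the moment at which its call begins: read the wrist's pose just before it. camera_info takes no time and is no camera call.
A pose or a line that the arm cannot do raises robot.PlanningError and nothing moves.
- job.close_job(): hands the job in; it is judged then, once.
The state is a dict: "t": time; "joint_positions": joint angles; "qvel": joint speeds; "tau": joint torques, N m; "eef_pos": TCP position; "eef_rot": TCP orientation; "wrist_force": force on the tool from outside, world axes, zero at the start; "ft_torque": the same for the moment, N m; "opening": opening from 0.0 (shut) to 1.0 (fully open); "grasp_force": force on a finger pad.
Only numpy, scipy, OpenCV 4.12 (cv2) and the standard library are available. Lean on these libraries where they do the work, as an engineer would, in place of code of your own. Each camera call takes 0.05 s, during which the arm holds its last target. There are 200 camera calls.

## Task

We are photographing the maker's marks under the silver-plated egg-cup stand: first tip the LED light panel back so that its face looks 30 degrees upwards. Then take the stand by its ring handle, lift it upright out of the cardboard tray with its four cups standing in their places, and hold it level and still over the middle of the grey mat, its feet about 12 cm above the table, for at least two seconds. Finish while still holding it there, and leave the camera and the other silver standing where they are.

Things in the scene. Friction and masses are not known exactly. Their poses are not given: they have to be found in the camera images.
- light_tilt (a joint): tilt of the LED light panel on its friction hinge, rad: 0 = panel upright with its white face looking level; positive = face tipped upwards (top edge moves back, away from the mat); 30 degrees up = 0.524. Travel -0.7 to 1.2; starts between -0.5 and 0.15. It stays where it is left; turning it takes about 0.22 N m (3 N at the bar)
- light_hinge (a point): point on the panel's hinge axis midway between the yoke arms, 90 mm above the table. The axis is level, along the lamp's own x
- light_bar (a point): middle of the round aluminium handle bar along the top of the light panel (12 mm thick, 120 mm between its end posts, parallel to the hinge and 85 mm from it); moves with the panel. Its centre line is 32 mm above the panel's top edge, so fingers fit round it; it can be pinched across from above and turns between the pads as the panel tilts
- lamp: LED light: black panel 190 x 22 x 105 mm with a white face, in a dark steel U-yoke (214 mm wide, 102 mm high, 246 mm over its side knobs) on a fixed foot 200 x 120 x 12 mm. Origin: centre of the foot's underside, on the table, straight below the hinge. Its y axis points the way the white face looks (to the mat); its x axis is along the hinge and handle bar
- cruet: silver-plated egg-cup stand, 217 mm high, 0.32 to 0.48 kg without cups: round base plate 156 mm across on four ball feet, slim central column, upright ring handle on top; four egg cups stand in wire collars on the base. Origin: centre of its underside, at the feet; z up. The ring lies in its own x-z plane: pinch it along its own y. Balanced about the column. Starts in the tray at any yaw
- cruet_ring (a point): top of the stand's ring handle, on the centre line of its bar (9 mm thick), 213 mm above the stand's origin, straight above the column. The ring measures 60 mm across between bar centres (51 mm clear inside); its centre is 30 mm below this point
- tray: open cardboard lot tray, 230 x 210 x 45 mm high outside, walls and floor 4 mm, fixed to the table. Origin: centre of its underside
- mat: grey square photo mat, 170 x 170 x 3 mm, with small white registration marks, lying fixed on the table about 230 mm in front of the light. Origin: centre of its underside
- camera: loose black camera on a mini tripod, about 110 mm wide and 150 mm high, beyond the mat; lens to its -x. Origin: on the table under its middle. Leave alone
- jug: loose plated cream jug, 68 mm across, 88 mm high, handle to its y. Origin: centre of its underside. Leave alone
- goblet: loose plated goblet, 62 mm across, 115 mm high. Origin: centre of its underside. Leave alone
- bowl: loose plated sugar bowl, 90 mm across, 50 mm high. Origin: centre of its underside. Leave alone
- cup1: loose plated egg cup, 45 mm across, 62 mm high, 34 mm foot, about 60 g, standing freely in its collar on the stand. Origin: centre of its underside
- seat1 (a point): where cup1 stands: centre of its collar (about 41 mm inside, 5 mm high) on the top of the stand's base plate, at (34, 34, 15) mm in the stand's frame
- cup2: loose plated egg cup, 45 mm across, 62 mm high, 34 mm foot, about 60 g, standing freely in its collar on the stand. Origin: centre of its underside
- seat2 (a point): where cup2 stands: centre of its collar (about 41 mm inside, 5 mm high) on the top of the stand's base plate, at (-34, 34, 15) mm in the stand's frame
- cup3: loose plated egg cup, 45 mm across, 62 mm high, 34 mm foot, about 60 g, standing freely in its collar on the stand. Origin: centre of its underside
- seat3 (a point): where cup3 stands: centre of its collar (about 41 mm inside, 5 mm high) on the top of the stand's base plate, at (-34, -34, 15) mm in the stand's frame
- cup4: loose plated egg cup, 45 mm across, 62 mm high, 34 mm foot, about 60 g, standing freely in its collar on the stand. Origin: centre of its underside
- seat4 (a point): where cup4 stands: centre of its collar (about 41 mm inside, 5 mm high) on the top of the stand's base plate, at (34, -34, 15) mm in the stand's frame

How it is judged:
By the outcome, as a careful person would: the job done as asked, in the order asked, and still so for the second after the job is handed in, while the arm keeps its last pose, push and grip.
It also fails if it takes over 62 s, if anything falls off the work surface, if the arm or the gripper's body presses on something with over 40 N, if the wrist force passes 120 N, or if a joint passes its speed limit or range.

## Working session

There is one attempt and no reset: what is moved stays moved. The work goes in short steps, each a Python script; the robot and the scene stay as the last script left them, time stands still between calls to the robot, and variables do not carry over. Pictures are saved under pics/ and viewed, at most 10 in all, crops included, and the job is handed in when it is done.

```bash
ls; mkdir -p pics
cat > h.py <<'E'
import numpy as np, cv2
from scipy.spatial.transform import Rotation as R
from plant import robot, inverse_kinematics, viewer, job
def cam(name):
    i=viewer.camera_info(name); K=np.array([[i['fx'],0,i['cx']],[0,i['fy'],i['cy']],[0,0,1.]])
    if 'mount' in i:
        s=robot.get_state(); q=np.array(s['eef_rot']); T=np.eye(4)
        T[:3,:3]=R.from_quat(q[[1,2,3,0]]).as_matrix() if q.size==4 else q; T[:3,3]=s['eef_pos']
        return K,T@np.array(i['mount'])
    T=np.eye(4); Rm=cv2.Rodrigues(np.array(i['rvec'],float))[0]; T[:3,:3]=Rm.T; T[:3,3]=-Rm.T@np.ravel(i['tvec']); return K,T
def shot(name):
    K,T=cam(name); p,d=viewer.capture(name); return p,d,K,T
def cloud(d,K,T):
    v,u=np.indices(d.shape); P=np.stack([(u-K[0,2])/K[0,0]*d,(v-K[1,2])/K[1,1]*d,d],-1)@T[:3,:3].T+T[:3,3]
    P[d<=0]=np.nan; return P
def ray(u,v,z,K,T):
    r=T[:3,:3]@np.array([(u-K[0,2])/K[0,0],(v-K[1,2])/K[1,1],1]); return T[:3,3]+r*(z-T[2,3])/r[2]
def down(yaw,tilt=None):
    # tool z down, tool y along (cos yaw, sin yaw)
    y=np.array([np.cos(yaw),np.sin(yaw),0]); z=np.array([0,0,-1.]); q=R.from_matrix(np.c_[np.cross(y,z),y,z]).as_quat(); return q[[3,0,1,2]]
E
python3 - <<'E'
from h import *
s=robot.get_state(); print(s['t'],s['eef_pos'],s['eef_rot'],s['opening'])
for n in('scene','top','wrist'):
    p,d,K,T=shot(n); print(n,K[0,0],T[:3,3].round(3),T[:3,2].round(2)); cv2.imwrite(f'pics/{n}.png',p); np.savez(f'{n}.npz',p=p,d=d,K=K,T=T)
a=np.vstack([cv2.imread(f'pics/{n}.png') for n in('scene','top')]); cv2.imwrite('pics/st.png',np.hstack([cv2.imread('pics/scene.png'),cv2.imread('pics/top.png')])[:, :])
E
```

```text
pics
0.0 [0.20346429 0.69503788 0.24884696] [-1.12240505e-04  1.41893520e-01  9.89881289e-01 -1.11827550e-03] 0.9982475850018253
scene 369.6804002203209 [0.887 0.442 0.887] [-0.32 -0.46 -0.83]
top 409.5157566824478 [0.516 0.017 1.255] [ 0.08  0.01 -1.  ]
wrist 322.04909931172125 [0.137 0.715 0.374] [ 0.26 -0.08 -0.96]
```

View pics/scene.png

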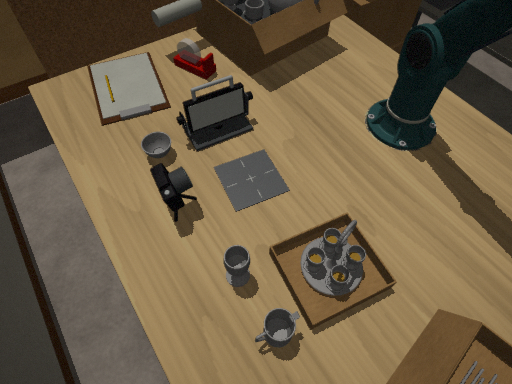

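View pics/top.png

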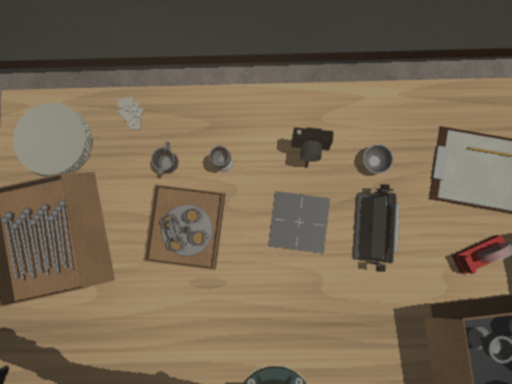

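The scene view shows the lamp at about (218,110), the mat at (251,180), the tray with the stand at (333,268) and its ring at (348,232). In the top view the mat is at (300,222), the lamp at (377,228) and the stand at (186,230), with its ring leaning towards (170,230) because of parallax.

```bash
cat > m.py <<'E'
from h import *
L={n:np.load(n+'.npz') for n in('scene','top')}
for n in L:
    p,d,K,T=[L[n][k] for k in 'pdKT']; P=cloud(d,K,T)
    hsv=cv2.cvtColor(p,cv2.COLOR_BGR2HSV)
    c=(300,222) if n=='top' else (251,180)
    m=((hsv[...,1]<60)&(hsv[...,2]>50)&(abs(P[...,2]-.003)<.012)).astype(np.uint8); m=cv2.morphologyEx(m,cv2.MORPH_CLOSE,np.ones((5,5)))
    k,lab,st,ce=cv2.connectedComponentsWithStats(m); l=lab[c[1],c[0]]
    if l:
        cs=max(cv2.findContours((lab==l).astype(np.uint8),0,2)[0],key=cv2.contourArea); Q=np.array([ray(u,v,.003,K,T)[:2] for u,v in cs[:,0].astype(float)],np.float32)
        print(n,'mat',cv2.minAreaRect(Q))
    # tall things
    for nm,uv,r,z0,z1 in(('ring',(186,230) if n=='top' else (335,260),50,.12,.24),('lamp',(377,228) if n=='top' else (218,110),55,.12,.24)):
        v,u=np.indices(d.shape); s=(abs(u-uv[0])<r)&(abs(v-uv[1])<r)&(P[...,2]>z0)&(P[...,2]<z1)
        X=P[s]; print(n,nm,len(X))
        if len(X)>5:
            for a in np.arange(z0,z1,.02):
                Y=X[(X[:,2]>=a)&(X[:,2]<a+.02)]
                if len(Y)>3:
                    e,V=np.linalg.eigh(np.cov(Y[:,:2].T)); ax=V[:,1]; t=(Y[:,:2]-Y[:,:2].mean(0))@ax; print('  z%.2f'%a,len(Y),Y.mean(0).round(3),'yaw %.1f'%np.degrees(np.arctan2(ax[1],ax[0])),'ext %.3f'%np.ptp(t),'sd',np.sqrt(e).round(4))
E
python3 m.py
```

```text
scene mat ((0.5349728465080261, -0.08441100269556046), (0.17032428085803986, 0.16843275725841522), 81.35289001464844)
scene ring 240
  z0.12 9 [0.521 0.258 0.128] yaw 132.4 ext 0.007 sd [0.0009 0.0022]
  z0.14 26 [0.518 0.262 0.154] yaw -167.8 ext 0.020 sd [0.0019 0.005 ]
  z0.16 55 [0.512 0.256 0.168] yaw -164.8 ext 0.059 sd [0.0016 0.0164]
  z0.18 35 [0.534 0.261 0.191] yaw -167.8 ext 0.062 sd [0.0023 0.026 ]
  z0.20 91 [0.527 0.258 0.214] yaw -166.2 ext 0.055 sd [0.0027 0.0163]
  z0.22 24 [0.518 0.256 0.221] yaw -166.6 ext 0.020 sd [0.002  0.0056]
scene lamp 939
  z0.12 375 [ 0.519 -0.307  0.131] yaw 174.2 ext 0.190 sd [0.0042 0.0558]
  z0.14 341 [ 0.516 -0.316  0.144] yaw 174.6 ext 0.189 sd [0.0062 0.0544]
  z0.16 163 [ 0.513 -0.32   0.175] yaw 174.7 ext 0.132 sd [0.0029 0.043 ]
  z0.18 60 [ 0.517 -0.322  0.181] yaw 174.7 ext 0.124 sd [0.0025 0.0364]
top mat ((0.5379400849342346, -0.08647444099187851), (0.16878287494182587, 0.1689435839653015), 81.32868957519531)
top ring 194
  z0.14 28 [0.522 0.251 0.155] yaw 97.1 ext 0.018 sd [0.0054 0.006 ]
  z0.16 63 [0.521 0.253 0.167] yaw -165.4 ext 0.060 sd [0.0025 0.0159]
  z0.18 12 [0.516 0.25  0.192] yaw -167.0 ext 0.067 sd [0.0019 0.0318]
  z0.20 71 [0.521 0.253 0.213] yaw -165.7 ext 0.062 sd [0.0026 0.0199]
  z0.22 20 [0.519 0.253 0.222] yaw -167.2 ext 0.029 sd [0.002  0.0079]
top lamp 1027
  z0.12 266 [ 0.516 -0.309  0.132] yaw 174.8 ext 0.188 sd [0.0056 0.0541]
  z0.14 499 [ 0.516 -0.318  0.144] yaw 174.5 ext 0.187 sd [0.0062 0.0549]
  z0.16 151 [ 0.515 -0.323  0.176] yaw 174.5 ext 0.129 sd [0.004  0.0428]
  z0.18 111 [ 0.514 -0.324  0.182] yaw 174.5 ext 0.125 sd [0.0028 0.0358]
```

```bash
cat > lamp.py <<'E'
from h import *
ang=np.radians(-5.5); ex=np.array([np.cos(ang),np.sin(ang),0]); ey=np.array([-np.sin(ang),np.cos(ang),0]); O=np.array([.514,-.3145,0])
def lampfit(n,p,d,K,T):
    P=cloud(d,K,T).reshape(-1,3); P=P[~np.isnan(P[:,0])]; q=np.c_[(P-O)@ex,(P-O)@ey,P[:,2]]
    q=q[(abs(q[:,0])<.14)&(abs(q[:,1])<.13)&(q[:,2]>.006)&(q[:,2]<.21)]
    med=lambda s:(len(q[s]),np.median(q[s],0).round(4) if s.any() else None,np.ptp(q[s],0).round(3) if s.any() else None)
    x,y,z=q.T
    print(n,'bar',med((z>.166)&(abs(x)<.05)),'barends',q[(z>.15)&(abs(x)<.09)][:,0].min().round(3),q[(z>.15)&(abs(x)<.09)][:,0].max().round(3))
    print(' armL',med((x<-.099)&(z>.05)&(z<.112)),' armR',med((x>.099)&(z>.05)&(z<.112)))
    print(' foot',med((z<.016)), [np.percentile(q[z<.016][:,i],[2,98]).round(3) for i in(0,1)])
    f=(abs(x)<.08)&(z>.055)&(z<.13)&(y>-.05)
    if f.sum()>50:
        Q=q[f]
        for _ in range(4):
            c=Q.mean(0); N=np.linalg.svd(Q-c)[2][2]; N*=np.sign(N[1]) ; r=(Q-c)@N; Q=Q[abs(r)<max(2*r.std(),.002)]
        print(' face N',len(Q),N.round(3),'tilt',np.arctan2(N[2],N[1]).round(3),'std',r.std().round(4),'hinge y at z.09',((c[1]*N[1]+(c[2]-.09)*N[2]-.011)/N[1]).round(4), 'c',c.round(3))
if __name__=='__main__':
    for n in('scene','top'):
        D=np.load(n+'.npz'); lampfit(n,*[D[k] for k in 'pdKT'])
E
python3 lamp.py
```

```text
scene bar (148, array([ 0.0003, -0.0054,  0.1788]), array([0.099, 0.013, 0.014])) barends -0.067 0.065
 armL (90, array([-0.1058,  0.0079,  0.094 ]), array([0.023, 0.025, 0.055]))  armR (105, array([0.1087, 0.0111, 0.097 ]), array([0.021, 0.053, 0.061]))
 foot (910, array([0.0064, 0.036 , 0.0125]), array([0.208, 0.185, 0.01 ])) [array([-0.096,  0.097]), array([0.003, 0.063])]
 face N 910 [-0.003  0.992  0.128] tilt 0.128 std 0.0013 hinge y at z.09 0.0027 c [0.002 0.013 0.093]
top bar (184, array([ 0.0003, -0.0086,  0.1798]), array([0.099, 0.013, 0.015])) barends -0.063 0.067
 armL (84, array([-0.1079,  0.0045,  0.101 ]), array([0.02 , 0.027, 0.05 ]))  armR (102, array([0.1099, 0.0048, 0.1001]), array([0.021, 0.048, 0.051]))
 foot (1149, array([0.0043, 0.0359, 0.0123]), array([0.279, 0.254, 0.01 ])) [array([-0.097,  0.114]), array([-0.102,  0.085])]
 face N 602 [-0.003  0.991  0.133] tilt 0.133 std 0.0008 hinge y at z.09 0.0022 c [-0.     0.013  0.094]
```

```bash
cat > a.py <<'E'
from lamp import *
H=O+.0025*ey+[0,0,.09]
bar=lambda a:H+.085*(-np.sin(a)*ey+np.array([0,0,np.cos(a)]))
UP=np.array([0,0,1.])
def st(): s=robot.get_state(); return 't %.2f'%s['t'],np.round(s['eef_pos'],4),np.round(s['wrist_force'],1),round(float(s['opening']),3),round(float(s['grasp_force']),1)
E
python3 - <<'E'
from a import *
q0=np.array(robot.get_state()['joint_positions'])
best=min((x for x in [(inverse_kinematics(bar(.13)+.1*UP,down(a)),a) for a in (ang+np.pi/2,ang-np.pi/2)] if x[0] is not None),key=lambda x:abs(np.array(x[0])-q0).max())
print(np.round(best[0],2),best[1]); o=down(best[1]); np.save('o.npy',o)
robot.move_straight([.204,.695,.40],velocity=.2)
robot.movep(bar(.13)+.2*UP,o)
p,d,K,T=shot('wrist'); cv2.imwrite('pics/w1.png',p); lampfit('wrist',p,d,K,T); print(st())
E
```

```text
[-0.25  0.71  1.19  1.89 -0.75  1.08 -0.42] -1.6667894356545847
wrist bar (1118, array([ 0.0041, -0.0088,  0.1801]), array([0.1  , 0.011, 0.009])) barends -0.063 0.067
 armL (164, array([-0.1144,  0.0057,  0.1014]), array([0.021, 0.025, 0.029]))  armR (526, array([0.11  , 0.0021, 0.102 ]), array([0.021, 0.048, 0.054]))
 foot (6789, array([0.0106, 0.0227, 0.0127]), array([0.199, 0.12 , 0.007])) [array([-0.094,  0.097]), array([-0.056,  0.06 ])]
 face N 563 [-0.002  0.991  0.13 ] tilt 0.131 std 0.0001 hinge y at z.09 0.0034 c [0.004 0.014 0.096]
('t 4.80', array([ 0.5137, -0.3224,  0.3742]), array([ 0.1, -0.4,  1.3]), 1.0, 0.0)
```

View pics/w1.png

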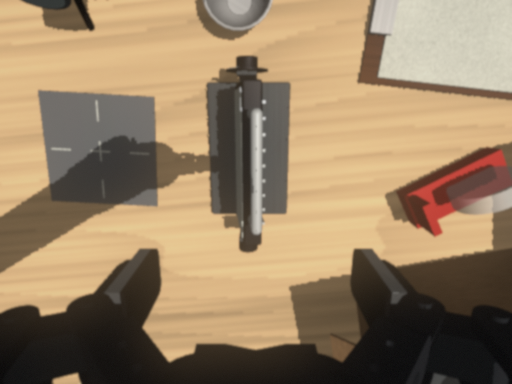

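The wrist view shows the bar at about (256,170) between the opened fingers and the mat at (98,148). It agrees with the other views, giving a tilt of 0.131. Next I pinch the bar and turn the panel.

Run:
```python
from a import *
o=np.load('o.npy')
robot.command_gripper(.6,30)
robot.move_straight(bar(.131)+.004*UP,velocity=.15,guard=15); print(st())
robot.command_gripper(0.0,30); print('grip',st())
for a in np.linspace(.131,.524,9)[1:]:
    robot.move_straight(bar(a)+.004*UP,velocity=.06)
print(st(), 'want',bar(.524)+.004*UP)
robot.sleep(.3); print(st())
for n in('scene','top'): lampfit(n,*shot(n))
robot.command_gripper(.45); print(st())
robot.move_straight(bar(.524)+.16*UP,velocity=.15); print(st())
for n in('scene','top','wrist'): lampfit(n,*shot(n))
```

```text
('t 6.69', array([ 0.5136, -0.3237,  0.1792]), array([-0. , -0. , -0.7]), 0.599, 0.0)
grip ('t 7.12', array([ 0.5134, -0.3231,  0.1788]), array([-0.3,  1.4,  3.1]), 0.127, 29.3)
('t 9.12', array([ 0.5104, -0.3543,  0.1673]), array([ 2.1,  3.1, -0.6]), 0.127, 30.1) want [ 0.51016334 -0.35434524  0.1675951 ]
('t 9.43', array([ 0.5104, -0.3542,  0.1673]), array([ 4. ,  3.1, -2.9]), 0.127, 29.9)
scene bar (167, array([ 0.0086, -0.0354,  0.173 ]), array([0.099, 0.083, 0.044])) barends -0.066 0.065
 armL (87, array([-0.1069,  0.0083,  0.0956]), array([0.024, 0.026, 0.055]))  armR (104, array([0.1085, 0.0109, 0.0968]), array([0.022, 0.049, 0.062]))
 foot (904, array([0.0082, 0.0356, 0.0124]), array([0.2  , 0.156, 0.01 ])) [array([-0.095,  0.097]), array([-0.029,  0.062])]
 face N 1256 [-0.     0.865  0.502] tilt 0.526 std 0.0015 hinge y at z.09 0.0031 c [0.002 0.014 0.093]
top bar (52, array([ 0.0322, -0.0394,  0.1697]), array([0.05 , 0.035, 0.04 ])) barends -0.002 0.067
 armL (0, None, None)  armR (102, array([0.1097, 0.0053, 0.0993]), array([0.02 , 0.048, 0.061]))
 foot (575, array([0.033
[... 1132 characters left out ...]
[0.0038, 0.0443, 0.0124]), array([0.277, 0.259, 0.01 ])) [array([-0.1  ,  0.117]), array([-0.086,  0.11 ])]
 face N 1142 [-0.003  0.866  0.499] tilt 0.523 std 0.0013 hinge y at z.09 0.0028 c [-0.001  0.013  0.095]
wrist bar (1396, array([ 0.0029, -0.0404,  0.1695]), array([0.1  , 0.011, 0.006])) barends -0.063 0.067
 armL (212, array([-0.1113,  0.0004,  0.1025]), array([0.021, 0.018, 0.017]))  armR (746, array([0.1089, 0.0007, 0.1018]), array([0.021, 0.048, 0.062]))
 foot (3361, array([0.025 , 0.0457, 0.0126]), array([0.197, 0.12 , 0.007])) [array([-0.092,  0.099]), array([-0.057,  0.061])]
 face N 3945 [-0.001  0.866  0.499] tilt 0.523 std 0.0003 hinge y at z.09 0.0039 c [0.005 0.012 0.097]
```

The panel reads 0.523 in all three views after release. Now the stand.

```bash
cat > ring.py <<'E'
from a import *
def ringfit(p,d,K,T,c=(.52,.255)):
    P=cloud(d,K,T).reshape(-1,3); P=P[~np.isnan(P[:,0])]; P=P[(np.hypot(P[:,0]-c[0],P[:,1]-c[1])<.05)]
    Y=P[(P[:,2]>.195)&(P[:,2]<.23)]; e,V=np.linalg.eigh(np.cov(Y[:,:2].T)); ax=V[:,1]; m=Y[:,:2].mean(0); t=(Y[:,:2]-m)@ax
    print('ring',len(Y),'centre',(m+ax*(t.min()+t.max())/2).round(4),'mean',m.round(4),'yaw %.1f'%(np.degrees(np.arctan2(ax[1],ax[0]))%180),'ext',np.ptp(t).round(3),'top z',np.percentile(Y[:,2],99).round(4),'sd',np.sqrt(e).round(4))
E
python3 - <<'E'
from ring import *
q0=np.array(robot.get_state()['joint_positions']); yr=np.radians(14.3)
for a in(yr+np.pi/2,yr-np.pi/2):
    for pos in([.52,.254,.217],[.5365,-.0855,.34]): r=inverse_kinematics(pos,down(a)); print(np.degrees(a).round(),None if r is None else np.round(r,2))
a=min((yr+np.pi/2,yr-np.pi/2),key=lambda a:abs(np.array(inverse_kinematics([.52,.254,.217],down(a)))-q0).max()); print(a)
np.save('o2.npy',a)
s=np.array(robot.get_state()['eef_pos']); robot.move_straight([s[0],s[1],.40],velocity=.25)
robot.movep([.52,.254,.42],down(a)); print(st())
p,d,K,T=shot('wrist'); cv2.imwrite('pics/w2.png',p); ringfit(p,d,K,T)
E
```

```text
104.0 [-0.29  0.47 -0.33  1.96  0.21  0.75  1.08]
104.0 [ 0.75  0.37 -0.88  1.89  0.33  1.03  1.55]
-76.0 [-1.23  0.71  1.08  2.   -0.79  0.94 -1.05]
-76.0 [-0.76  0.48  1.19  1.95 -0.52  1.06 -0.66]
-1.3212142437597074
('t 13.88', array([0.5206, 0.2524, 0.4201]), array([-1.1,  0.1,  0.3]), 0.446, 0.0)
ring 493 centre [0.5209 0.2558] mean [0.5234 0.2564] yaw 14.8 ext 0.065 top z 0.2226 sd [0.0025 0.0174]
```

View pics/w2.png

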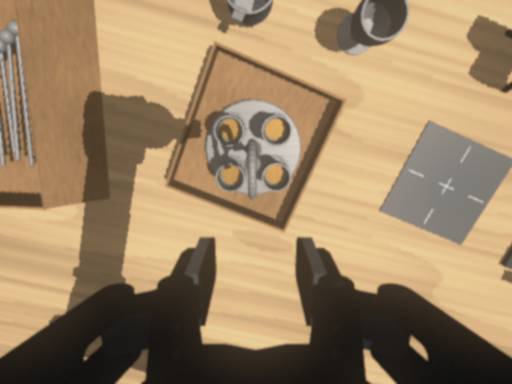

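The wrist view shows the ring edge-on at about (253,165), on the middle line between the fingers. All four cups are standing in their places and the path down is clear.

Run:
```python
from ring import *
a=np.radians(14.8)-np.pi/2; o=down(a); np.save('o2.npy',a)
robot.command_gripper(.6,20)
robot.movep([.521,.256,.30],o)
g=np.array([.521,.256,.211])
print(robot.move_straight(g,velocity=.12,guard=8)); e=g-np.array(robot.get_state()['eef_pos']); print(e.round(4))
if np.abs(e).max()<.004: robot.move_straight(g+e,velocity=.05)
robot.command_gripper(.2); print(st())
p,d,K,T=shot('wrist'); cv2.imwrite('pics/w3.png',cv2.resize(p[60:320,130:390],None,fx=2,fy=2)); p,d,K,T=shot('scene'); cv2.imwrite('pics/s3.png',cv2.resize(p[180:330,240:420],None,fx=4,fy=4,interpolation=cv2.INTER_CUBIC))
```

```text
False
[-0.0008 -0.0001 -0.0008]
('t 16.33', array([0.5202, 0.2559, 0.2102]), array([ 0.7,  0.1, -0.4]), 0.197, 0.0)
```

View pics/w3.png

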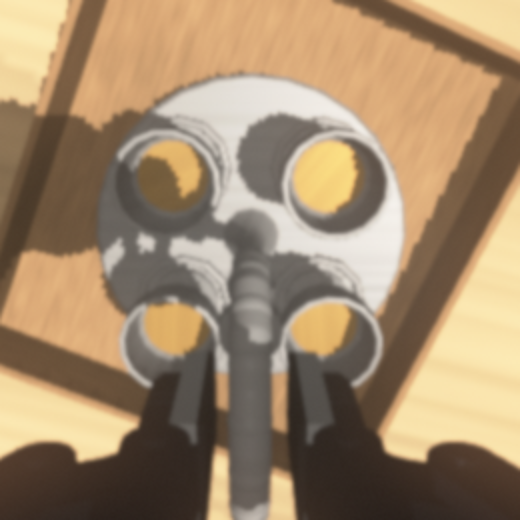

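The ring at x≈251 in the crop is centred between the fingertips at 213 and 292, so I grip and lift.

Run:
```python
from ring import *
robot.command_gripper(0,40); print(st()); robot.command_gripper(0,80); robot.sleep(.2); print(st())
s=np.array(robot.get_state()['eef_pos']); np.save('g.npy',s)
robot.move_straight(s+[0,0,.01],velocity=.02); print(st())
robot.move_straight(s+[0,0,.118],velocity=.05); robot.sleep(.3); print(st(),robot.get_state()['ft_torque'])
for n in('scene','wrist'):
    p,d,K,T=shot(n); cv2.imwrite(f'pics/{n}4.png',p)
a,b=cv2.imread('pics/scene4.png'),cv2.imread('pics/wrist4.png'); cv2.imwrite('pics/c4.png',np.hstack([cv2.resize(a[150:350,220:420],(400,400)),cv2.resize(b[60:320,130:390],(400,400))]))
```

```text
('t 16.67', array([0.5202, 0.2561, 0.2102]), array([-0.7,  0. ,  0.2]), 0.092, 38.9)
('t 17.08', array([0.5203, 0.256 , 0.2103]), array([0.1, 0.6, 2.5]), 0.079, 77.9)
('t 17.74', array([0.5201, 0.256 , 0.2202]), array([-0. , -0.9, -6.9]), 0.08, 77.9)
('t 20.35', array([0.5202, 0.256 , 0.3282]), array([ 0.1,  1. , -6. ]), 0.077, 78.0) [0.01678773 0.03013383 0.00692703]
```

View pics/c4.png

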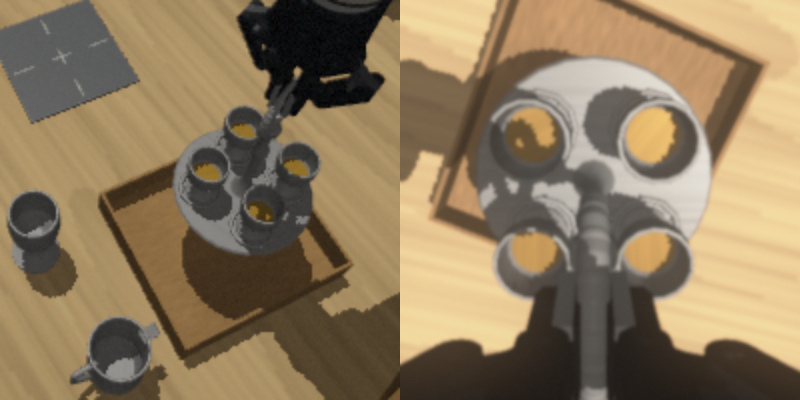

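The stand is lifted clear and looks level, with all four cups in their collars. I carry it to the mat.

```bash
cat > lev.py <<'E'
from ring import *
def level(n,c):
    p,d,K,T=shot(n); P=cloud(d,K,T).reshape(-1,3); P=P[~np.isnan(P[:,0])]
    Q=P[(np.hypot(P[:,0]-c[0],P[:,1]-c[1])<.085)&(abs(P[:,2]-.133)<.02)]
    z0=np.median(Q[:,2])
    h,b=np.histogram(Q[:,2],40); z0=b[h.argmax()]; F=Q[abs(Q[:,2]-z0)<.008]
    for _ in range(5):
        A=np.c_[F[:,:2]-c,np.ones(len(F))]; k=np.linalg.lstsq(A,F[:,2],rcond=None)[0]; r=np.abs(np.c_[Q[:,:2]-c,np.ones(len(Q))]@k-Q[:,2]); F=Q[r<.002]
    (cx,cy),rad=cv2.minEnclosingCircle(F[:,:2].astype(np.float32))
    print(n,len(F),'plate z',k[2].round(4),'slope deg',np.degrees(k[:2]).round(2),'centre',round(cx,4),round(cy,4),'r',round(rad,3)); return p
E
python3 - <<'E'
from lev import *
s=np.array(robot.get_state()['eef_pos']); t=np.array([.5370,-.0858,.3263])
robot.move_straight([t[0],t[1],s[2]],velocity=.06); robot.move_straight(t,velocity=.02)
e=t-np.array(robot.get_state()['eef_pos']); print(e.round(4)); robot.sleep(.5); print(st())
for n in('scene','top','wrist'): cv2.imwrite(f'pics/{n}5.png',level(n,t[:2]))
a,b=cv2.imread('pics/scene5.png'),cv2.imread('pics/wrist5.png'); cv2.imwrite('pics/c5.png',np.hstack([cv2.resize(a[60:310,130:380],(400,400)),cv2.resize(b[60:320,130:390],(400,400))]))
lampfit('scene',*shot('scene'))
E
```

```text
[ 0.0001 -0.0001  0.0002]
('t 27.05', array([ 0.537 , -0.0858,  0.3263]), array([ 0. ,  0.6, -7. ]), 0.081, 78.0)
scene 751 plate z 0.1359 slope deg [-0.18 -0.37] centre 0.5354 -0.0846 r 0.078
top 349 plate z 0.137 slope deg [-0.86 -1.  ] centre 0.5448 -0.0736 r 0.075
wrist 6966 plate z 0.1354 slope deg [0.03 0.02] centre 0.5367 -0.0863 r 0.078
scene bar (98, array([ 0.0015, -0.0381,  0.1694]), array([0.099, 0.013, 0.007])) barends -0.066 0.065
 armL (17, array([-0.1031,  0.0105,  0.07  ]), array([0.004, 0.013, 0.033]))  armR (101, array([0.1087, 0.0103, 0.0964]), array([0.022, 0.052, 0.058]))
 foot (619, array([0.0385, 0.029 , 0.0126]), array([0.258, 0.189, 0.01 ])) [array([-0.07 ,  0.098]), array([-0.043,  0.062])]
 face N 1254 [-0.003  0.867  0.498] tilt 0.522 std 0.0016 hinge y at z.09 0.0032 c [0.003 0.014 0.094]
```

View pics/c5.png

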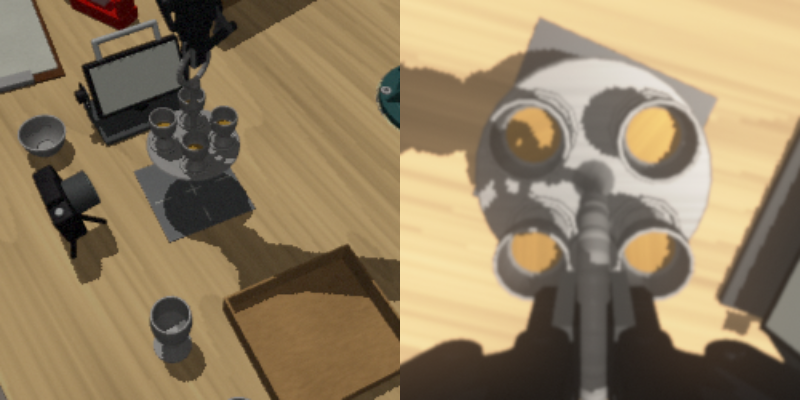

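The stand is level and centred over the mat with its feet at about 0.120 m. The four cups are seated, the lamp reads 0.522, and the camera and other silver are untouched. I hold it still and hand in.

Run:
```python
from lev import *
robot.sleep(3.0); print(st()); level('wrist',np.array([.537,-.0858])); print(job.close_job())
```

```text
('t 30.25', array([ 0.537 , -0.0858,  0.3263]), array([ 0.2, -0.6, -7.1]), 0.079, 78.0)
wrist 6951 plate z 0.1355 slope deg [-0.    0.02] centre 0.5371 -0.0864 r 0.077
the job is handed in; nothing more can be done
None
```

I handed the job in at about 30 s: the light panel is tipped back 30° (measured 0.522 rad), and the stand with its four cups was held level over the middle of the mat, its feet about 12 cm up, for over three seconds.

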